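# Lock a test adaptor into the alternator tester's dock

### The job

Slide the black adaptor block along its guide until the pin on its draw bolt is inside the cam's mouth and the block rests against the sprung contact pads, then turn the cam clockwise about half a turn until its hook has drawn the bolt in good and tight. Go by feel: stop and let go once the cam has become clearly stiff, and do not turn on to the cam's end stop, which always crushes the pads. Leave the loose things round about where they are.

Things in the scene. Friction and masses are not known exactly. Their poses are not given: they have to be found in the camera images.
- dock: Fixed dark steel base plate, 280 x 100 x 10 mm, flat on the table; origin under its middle, x along the guide from the adaptor towards the cam, z up. On it two aluminium guide rails 42 mm apart inside (outer faces 58 mm apart), running from x = -135 to +30 mm, tops 32 mm above the table. Slightly oiled.
- cam_block: Fixed cam mount with the cam disc; origin on the cam's upright axis, 10 mm above the table, at x = +95 mm of the dock, same axes. The steel disc (radius up to 39 mm, top 47 mm above the table) has an open wedge for a mouth; under it a spiral hook, whose tip passes behind the bolt's pin at cam angle 0.7. From there it lets the pin stand at most 28 mm from the axis, 5 mm less per rad.
- cam (a joint): Cam angle (rad): 0 to 0.25 at the start, mouth towards the adaptor; grows turning clockwise seen from above; end stop 4.1. Free it takes 0.08 Nm (held still, any torque within that friction). Once the adaptor bears on the pads the torque climbs; stop at about 0.5 Nm, or 0.55 rad past where it began to climb if that comes first. Let go, it springs back up to 0.2 rad and holds. Too loose: 0.25 rad past; too tight: 0.9.
- cam_bar (a point): Middle of the upright grip bar on top of the cam disc: bar 56 mm long, 12 mm thick, 38 mm high, from 46 to 84 mm above the table; this point 68 mm above the table, on the turning axis. Its x is along the bar's length, which lies along the guide at cam angle 0 and turns with the cam.
- adaptor_center (a point): Centre of the loose black adaptor block, 70 x 40 x 62 mm (along the guide, across, high), 0.2 to 0.35 kg, standing between the guide rails on the base plate, its top 72 mm above the table (two small brass studs on it 6 mm higher); x towards the cam. It slides by hand with 1 N or less. At the start it stands 42 to 88 mm short of the contact pads.
- adaptor: The same adaptor block, origin at the centre of its underside.
- bolt_pin (a point): Upright round steel pin, 10 mm across, on the end of the draw bolt; 76 mm ahead of the adaptor's centre, 25 mm above the table. When the adaptor touches the two sprung copper pads (35 N/mm together) the pin is 16 to 22 mm short of the cam axis: the pads' place differs from job to job, so the cam angle at which the bolt comes tight differs (about 2.4 to 3.9 rad) and must be felt.
- pulley: Loose steel belt pulley, 60 mm across, 30 mm high, beside the dock; origin under its centre.
- bearing: Loose bearing ring, 52 mm across, 15 mm high, beside the dock; origin under its centre.
- spanner: Loose spanner, 170 mm, lying on the bench at the robot's right.
- jar: Loose jar, 60 mm across, 75 mm high, at the far left; origin under its centre.
- driver: Loose screwdriver, 190 mm, lying on the bench at the left.
There are look-alikes about, which are no part of the job. Of the things shaped like the adaptor, the black one is meant.

How it is judged:
On the way, in this order (a step that is already met when the one before it is completed fails the run):
1. The bolt's pin is inside the cam's mouth (x of bolt_pin in the frame of cam_block above -0.0265 m and y of bolt_pin in the frame of cam_block between -0.004 and 0.004 m and angle between bolt_pin's own z axis and vertical below 0.06 rad), for 0.1 s.
2. The cam's hook pulls on the bolt with more than 30 N (contact force between cam_block and adaptor above 30 N and value of joint cam above 1.8 rad), for 0.2 s.
At the end, for the whole second after the job is handed in: The pin is in the cam (less than 26.5 mm from the axis along the guide, within 4 mm across, adaptor upright to 0.06 rad), the cam is turned past 1.8 rad, the hook pulls on the bolt with 30 to 100 N, and all is at rest and let go (all of step 1 and all of step 2 and contact force between cam_block and adaptor below 100 N and linear speed of adaptor below 0.005 m/s and velocity of joint cam below 0.05 rad/s); the robot touches nothing.
It fails at once if The cam is overtightened: the hook pulls on the bolt with more than 100 N (contact force between cam_block and adaptor above 100 N).
It fails at once if A loose bystander is shifted more than 20 mm (distance of any of pulley, bearing, spanner, jar, driver from where it was at the start of the episode above 0.02 m).
It also fails if it takes over 72 s, if anything falls off the work surface, if the arm or the gripper's body presses on something with over 40 N, if the wrist force passes 120 N, or if a joint passes its speed limit or range.

### The arm

A 7-joint arm with a two-finger parallel gripper is mounted at the origin on the work surface. World frame = base frame: x ahead of the robot, y to its left, z up, the work surface at z = 0. Lengths are in m, angles in rad, forces in N, time in s.
With the tool pointing down it reaches from about 0.425 to 0.875 m from the base axis. Payload 4.7 kg.
Tool frame: the origin (TCP) lies at the very end of the fingers, on their centre line; the grasp point (between the pads) lies bot.grip_point_offset behind it (bot.grip_point_offset is the distance from the TCP to the grasp point, in m); z points along the fingers, y is the line along which they close (so a half turn about z gives the same grasp; the last joint's range is limited). The gripper opens to 87 mm and grips with 3 to 60 N. Pads are 19 mm wide; open, the fingers measure 117 mm over their backs; the gripper's body (75 mm by 190 mm) begins 51 mm behind the grasp point.
Start: joints at [1.226, 0.321, -0.07, 1.45, 0.023, 1.371, -0.057], TCP at [0.228, -0.609, 0.19] pointing down, gripper open.
Joint ranges: [-2.86, 2.86], [-0.3, 2.09], [-1.38, 1.24], [0.06, 2.45], [-1.56, 4.7], [0.09, 2.05], [-2.69, 2.69]. Speed limits (rad/s): [2.57, 2.57, 3.14, 3.14, 3.14, 3.14, 3.14].

### API

Orientations are given as a unit quaternion [w, x, y, z].
In Python, from plant import bot gives the robot as it stands. Calls block until the motion is done:
- bot.movep(position, orientation): joint-space move of the TCP to a pose.
- bot.move_l(position, frame=None, max_speed=0.15, threshold=None): straight line of the TCP; frame=None keeps the orientation; max_speed is the mean speed in m/s. With threshold (N) it stops when the force on the tool has changed by that much, and returns True; else False.
- bot.set_joints(angles): joint-space move.
- bot.move_gripper(opening, grip_force=None): finger opening in m; grip_force is the grip in N (None keeps the last); returns when the fingers have stopped.
- bot.hold(seconds).
- bot.ik(position, orientation): joint angles nearest the present ones, or None.
- bot.observe(): the state.
- bot.capture(name): name is "side" or "top"; returns the picture (420x560x3 uint8, blue, green, red); there is no depth.
- bot.calibration(name): a dict with "K" (3x3 intrinsics, pixels), "world_to_cam" (4x4, takes a point from world to camera coordinates). Camera axes: x right, y down, z forward; pixel columns grow to the right and rows downward; lengths in m; the calibration is good to about 2 mm. A picture is of the moment at which its call begins. calibration takes no time and is no camera call.
A pose or a line that the arm cannot do raises bot.MotionError and nothing moves.
- bot.close_job(): hands the job in; it is judged then, once.
The state is a dict: "clock": time; "qpos": joint angles; "dq": joint speeds; "joint_torque": joint torques, N m; "position": TCP position; "ee_rot": TCP orientation; "ft_force": force on the tool from outside, world axes, zero at the start; "wrist_torque": the same for the moment, N m; "width": finger opening in m; "gripper_force": force on a finger pad.
Only numpy, scipy, OpenCV 4.12 (cv2) and the standard library are available. Lean on these libraries where they do the work, as an engineer would, in place of code of your own. Each camera call takes 0.05 s, during which the arm holds its last target. There are 200 camera calls.

## Working session

There is one attempt and no reset: what is moved stays moved. The work goes in short steps, each a Python script; the robot and the scene stay as the last script left them, time stands still between calls to the robot, and variables do not carry over. Pictures are saved under pics/ and viewed, at most 10 in all, crops included, and the job is handed in when it is done.

```bash
ls; mkdir -p pics
python3 - <<'E'
from plant import bot
import cv2,numpy as np
for n in("top","side"):
    cv2.imwrite(f"pics/{n}0.png",bot.capture(n)); c=bot.calibration(n); print(n,np.round(c["K"],1).tolist(),np.round(c["world_to_cam"],4).tolist())
o=bot.observe(); print(o, bot.grip_point_offset)
E
```

```text
pics
top [[531.7, 0.0, 292.3], [0.0, 531.7, 207.5], [0.0, 0.0, 1.0]] [[-0.0115, -0.9999, 0.0091, 0.0286], [-0.9867, 0.0099, -0.1625, 0.5248], [0.1624, -0.0109, -0.9867, 1.7735], [0.0, 0.0, 0.0, 1.0]]
side [[390.2, 0.0, 280.2], [0.0, 390.2, 212.8], [0.0, 0.0, 1.0]] [[0.9747, -0.223, -0.0134, -0.5187], [-0.1651, -0.6787, -0.7156, 0.1453], [0.1504, 0.6997, -0.6984, 1.0321], [0.0, 0.0, 0.0, 1.0]]
{'clock': 0.1, 'qpos': array([ 1.22608591,  0.32174205, -0.07005969,  1.45153429,  0.02258829,
        1.37080478, -0.05689847]), 'dq': array([ 0.00045295, -0.00107134, -0.00237747, -0.00296141, -0.00034101,
       -0.00131763,  0.00042364]), 'joint_torque': array([-9.51037255e-04, -4.92570877e+01, -4.05942947e-01, -3.13400567e+01,
       -6.42504310e-02,  3.95492313e-02,  6.44785337e-05]), 'position': array([ 0.2280046 , -0.60811749,  0.18918456]), 'ee_rot': array([-8.28355746e-04,  9.83949391e-01,  1.78445709e-01, -1.95551072e-04]), 'ft_force': array([0.0508602 , 0.71864982, 0.06836032]), 'wrist_torque': array([-0.00271137,  0.05101941,  0.01079262]), 'gripper_force': 0.0, 'width': 0.08716856294026605} 0.0187
```

View pics/top0.png

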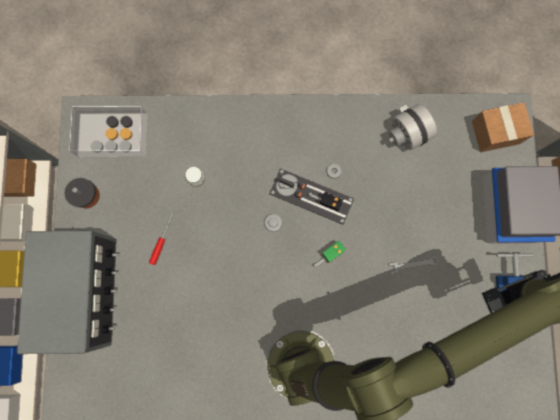

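View pics/side0.png

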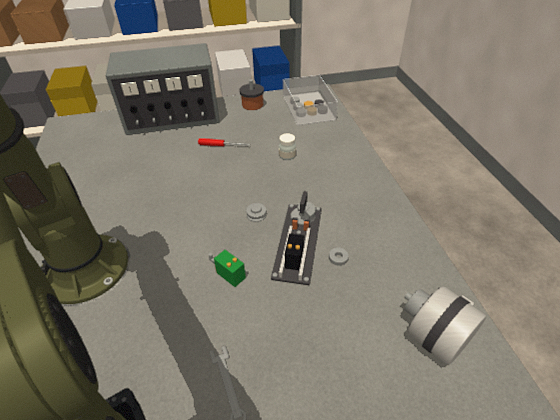

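The top view shows the dock at (312,196), with the cam at (288,184) and the black adaptor near (330,200). The pulley is at (273,223), the bearing at (334,171), and the green block is a look-alike. I'll crop in closer on both views.

Run:
```python
import cv2,numpy as np
a=cv2.imread("pics/top0.png")[160:232,262:362]; b=cv2.imread("pics/side0.png")[185:290,262:332]
cv2.imwrite("pics/c_top.png",cv2.resize(a,None,fx=8,fy=8,interpolation=cv2.INTER_CUBIC))
cv2.imwrite("pics/c_side.png",cv2.resize(b,None,fx=5.5,fy=5.5,interpolation=cv2.INTER_CUBIC))
```

```text
(no output)
```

View pics/c_top.png

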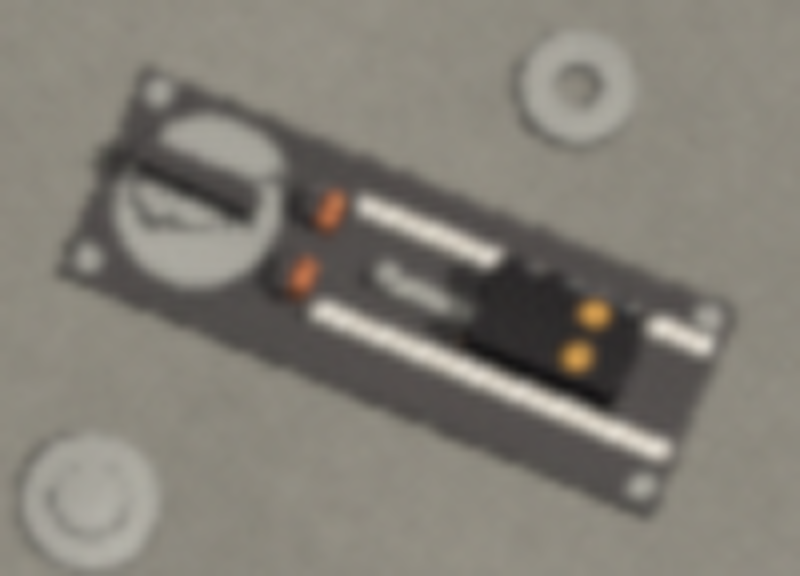

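View pics/c_side.png

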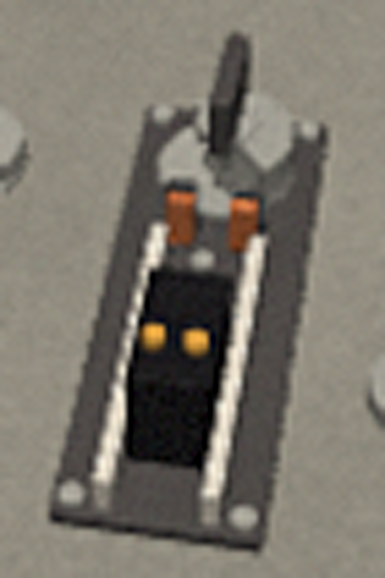

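The close-ups show the plate corners, with the adaptor and its studs about a third of the way from the right end. The bar lies nearly along the guide. I'll fit the dock pose to the plate corners from both views.

```bash
cat > h.py <<'E'
from plant import bot
import numpy as np
from scipy.optimize import least_squares
from scipy.spatial.transform import Rotation as R
def proj(n,P):
    c=bot.calibration(n);T=np.array(c["world_to_cam"]);K=np.array(c["K"])
    p=np.atleast_2d(P)@T[:3,:3].T+T[:3,3]; p=p@K.T; return p[:,:2]/p[:,2:]
def loc(d,P):  # dock (x,y,yaw) local points -> world
    P=np.atleast_2d(P); c,s=np.cos(d[2]),np.sin(d[2])
    return np.c_[d[0]+c*P[:,0]-s*P[:,1], d[1]+s*P[:,0]+c*P[:,1], P[:,2]]
def tooldown(a): # quaternion: tool down, tool y at world angle a (mod pi)
    y=np.array([np.cos(a),np.sin(a),0]);z=np.array([0,0,-1.]);x=np.cross(y,z)
    q=R.from_matrix(np.c_[x,y,z]).as_quat(); return q[[3,0,1,2]]
E
python3 - <<'E'
from h import *
ct=lambda p:(np.array(p)+.5)/8-.5+[262,160]
cs=lambda p:(np.array(p)+.5)/5.5-.5+[262,185]
C=np.array([[.14,-.05,.01],[.14,.05,.01],[-.14,.05,.01],[-.14,-.05,.01]])
t=ct([[150,68],[60,272],[652,518],[738,300]]); s=cs([[328,125],[150,105],[52,518],[262,548]])
# world: pulley side is nearer robot (-x)
best=None
for yaw in np.arange(0,6.28,.7):
  r=least_squares(lambda d:np.r_[(proj("top",loc(d,C))-t).ravel(),(proj("side",loc(d,C))-s).ravel()],[.55,0,yaw])
  if best is None or r.cost<best.cost: best=r
d=best.x; print(d,best.cost); print(best.fun.reshape(-1,2).round(1).tolist())
print("cam",loc(d,[.095,0,.068]))
np.save("dock.npy",d)
# adaptor x from its visible top corners (z=.072) : rear top edge mid / front
def along(n,px,z): return least_squares(lambda v:proj(n,loc(d,[v[0],v[1],z]))[0]-px,[0,0]).x
print("studs top",[along("top",ct(p),.078).round(4).tolist() for p in([595,313],[577,357])])
print("studs side",[along("side",cs(p),.078).round(4).tolist() for p in([153,337],[196,342])])
print("adaptor front-top corners side",[along("side",cs(p),.072).round(4).tolist() for p in([153,272],[235,277])])
print("adaptor rear-top corners side",[along("side",cs(p),.072).round(4).tolist() for p in([133,378],[213,388])])
print("pin side",along("side",cs([202,258]),.03))
b=[along("top",ct(p),.084) for p in([110,155],[255,205])]; print("bar top",b)
b=[along("side",cs(p),.084) for p in([238,38],[222,103])]; print("bar side",b)
for x in(-.12,.095): 
  p=loc(d,[x,0,.1])[0]; print(p, np.hypot(*p[:2]))
E
```

```text
[ 0.5723411  -0.04570407  1.16781043] 1.5276597799026383
[[-0.1, -0.5], [0.2, -0.2], [0.7, -0.5], [0.4, 0.5], [0.0, 0.1], [-0.5, 0.1], [-0.7, -0.6], [0.4, -0.6]]
cam [[0.60959695 0.04168587 0.068     ]]
studs top [[-0.0812, -0.0079], [-0.0812, 0.0124]]
studs side [[-0.0837, 0.0106], [-0.0835, -0.0091]]
adaptor front-top corners side [[-0.0388, 0.0179], [-0.0356, -0.0206]]
adaptor rear-top corners side [[-0.1041, 0.0164], [-0.1038, -0.0199]]
pin side [0.01276057 0.00126322]
bar top [array([0.1324804 , 0.00871674]), array([0.0679347 , 0.00517841])]
bar side [array([ 0.1198209, -0.000912 ]), array([0.06949329, 0.00044714])]
[ 0.52528109 -0.15609137  0.1       ] 0.5479824233975382
[0.60959695 0.04168587 0.1       ] 0.6110205806678962
```

The dock fit is good (under 1 px). The adaptor centre is near x = -0.071 in the dock frame, so it should travel about 70 mm, which is consistent with what was given. I'll push from behind with closed fingers.

Run:
```python
from h import *
d=np.load("dock.npy"); a=d[2]+np.pi/2
bot.move_gripper(0.0,20)
qs=[tooldown(a),tooldown(a+np.pi)]
js=[bot.ik(loc(d,[-.145,0,.14])[0],q) for q in qs]
print([None if j is None else j.round(2) for j in js])
k=min([i for i in(0,1) if js[i] is not None],key=lambda i:abs(js[i][6]))
bot.movep(loc(d,[-.145,0,.14])[0],qs[k])
bot.move_l(loc(d,[-.145,0,.042])[0],max_speed=.1)
bot.hold(.3)
o=bot.observe();print(o["clock"],o["position"],o["ft_force"])
hit=bot.move_l(loc(d,[-.02,0,.042])[0],max_speed=.03,threshold=5)
o=bot.observe(); p=o["position"]-[d[0],d[1],0]; c,s=np.cos(d[2]),np.sin(d[2])
print(hit,o["clock"],o["ft_force"],"local",c*p[0]+s*p[1],-s*p[0]+c*p[1],p[2])
import cv2
A=bot.capture("side")[185:290,262:332]; cv2.imwrite("pics/s1.png",cv2.resize(A,None,fx=5.5,fy=5.5,interpolation=cv2.INTER_CUBIC))
```

```text
[None, array([ 0.78,  0.17, -0.54,  1.76,  0.09,  1.24, -0.19])]
4.9417 [ 0.51569489 -0.17920791  0.04235898] [-0.11196525 -0.25731996 -0.22166514]
False 9.2583 [0.34571804 0.43843536 0.21970613] local -0.02007163741593025 -1.5862747228007068e-05 0.041999805567924826
```

View pics/s1.png

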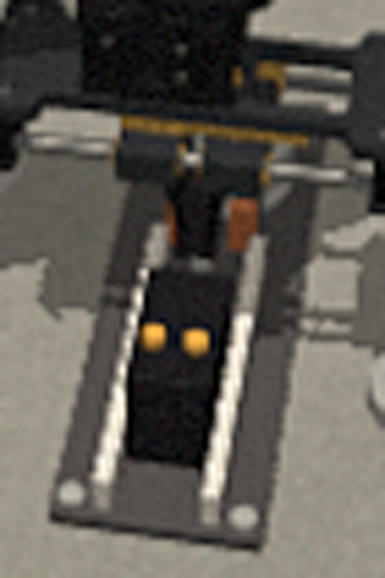

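Run:
```python
from h import *
import cv2
d=np.load("dock.npy")
o=bot.observe(); print(o["position"],o["width"],o["qpos"].round(3))
P=o["position"]
f=lambda n,p,off,k:((proj(n,p)-off+.5)*k-.5).round(0).tolist()
print("tcp side crop",f("side",P,[262,185],5.5),"top",proj("top",P))
print("start tcp top",proj("top",[.228,-.609,.19]),"base top",proj("top",[0,0,0]),"base side",proj("side",[0,0,0]))
a=bot.capture("top")[150:240,250:370]; b=bot.capture("side")[120:300,170:400]
a=cv2.resize(a,None,fx=4,fy=4,interpolation=cv2.INTER_CUBIC)
b=cv2.resize(b,(460,360),interpolation=cv2.INTER_CUBIC)
m=np.zeros((800-80,480,3),np.uint8); m=np.zeros((600,800,3),np.uint8)
a=cv2.resize(a,(400,300)); m[:300,:400]=a; m[:360,400:]=cv2.resize(b,(400,360)); cv2.imwrite("pics/m2.png",m[:370])
```

```text
[ 0.56449673 -0.06415344  0.04201155] 0.0005877364202110668 [ 0.571  0.325 -0.587  1.81   0.203  1.067 -0.493]
tcp side crop [[195.0, 290.0]] top [[317.58054127 195.94178632]]
start tcp top [[500.03551765 293.27266774]] base top [[300.90984431 364.81977732]] base side [[ 84.05206277 267.76770738]]
```

View pics/m2.png

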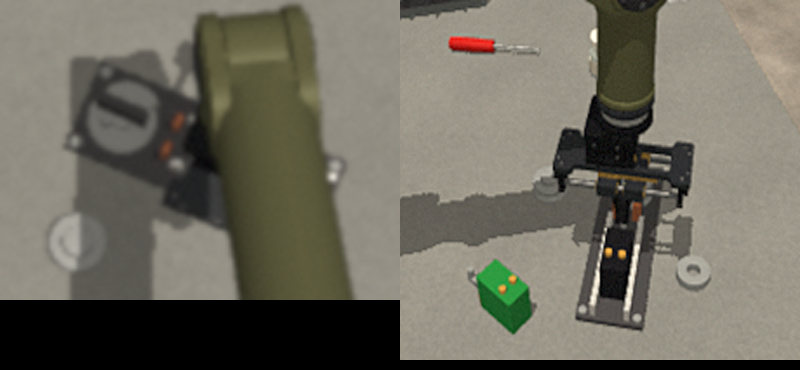

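The fingers now stand in front of the adaptor, which appears not to have moved and gave no force. That contradicts a push from behind. I'll lift, track the studs numerically by colour, and retry the push in short checked steps.

```bash
cat >> h.py <<'E'
import cv2
def studs(n="side"):  # mean stud local position by yellow-orange colour near the dock
    d=np.load("dock.npy"); im=bot.capture(n); h=cv2.cvtColor(im,cv2.COLOR_BGR2HSV)
    m=cv2.inRange(h,(13,120,120),(28,255,255)); q=proj(n,loc(d,np.array([[-.14,-.03,.078],[-.14,.03,.078],[.05,.03,.078],[.05,-.03,.078]])))
    k=np.zeros_like(m); cv2.fillConvexPoly(k,q.astype(np.int32),255); ys,xs=np.nonzero(m&k)
    if len(xs)<3: return None,len(xs)
    px=[xs.mean(),ys.mean()]
    return least_squares(lambda v:proj(n,loc(d,[v[0],v[1],.078]))[0]-px,[0,0]).x.round(4),len(xs)
def local(P):
    d=np.load("dock.npy");c,s=np.cos(d[2]),np.sin(d[2]);x,y=P[0]-d[0],P[1]-d[1]
    return np.array([c*x+s*y,-s*x+c*y,P[2]]).round(4)
E
python3 - <<'E'
from h import *
d=np.load("dock.npy")
print(studs())
bot.move_l(loc(d,[-.02,0,.15])[0],max_speed=.15); print(studs(),studs("top"))
bot.move_l(loc(d,[-.145,0,.15])[0],max_speed=.15); print(studs(),studs("top"))
bot.move_l(loc(d,[-.145,0,.042])[0],max_speed=.12); bot.hold(.2)
f0=bot.observe()["ft_force"]
for x in np.arange(-.135,-.079,.01):
    bot.move_l(loc(d,[x,0,.042])[0],max_speed=.04)
    o=bot.observe(); print(round(o["clock"],2),local(o["position"]),(o["ft_force"]-f0).round(2),studs())
E
```

```text
(array([-0.0644,  0.0013]), 39)
(array([-0.0825,  0.0003]), 33) (None, 0)
(array([-0.0427, -0.0003]), 39) (array([-0.0809,  0.0057]), 3)
13.16 [-0.1345  0.      0.042 ] [-0.71  1.03 -0.04] (array([-0.0779,  0.0024]), 21)
13.61 [-0.1245  0.      0.042 ] [0.75 0.46 0.28] (array([-0.0545,  0.0029]), 17)
14.06 [-0.1145  0.      0.042 ] [-1.09  0.8   0.6 ] (array([-0.0523,  0.0014]), 19)
14.51 [-0.1045  0.      0.042 ] [-0.25  0.57  0.03] (array([-0.0417, -0.0081]), 19)
14.96 [-0.0945  0.      0.042 ] [-0.27 -0.73  0.79] (array([-0.0353, -0.0036]), 20)
15.41 [-0.0845  0.      0.042 ] [-0.73  0.45  0.71] (array([-0.0412, -0.0038]), 33)
```

Run:
```python
from h import *
A=bot.capture("side")[170:310,240:360]; cv2.imwrite("pics/s3.png",cv2.resize(A,None,fx=4.2,fy=4.2,interpolation=cv2.INTER_CUBIC))
P=bot.observe()["position"]; print(((proj("side",[P,P+[0,0,.03]])-[240,170]+.5)*4.2))
```

```text
[[226.19889395 363.5203599 ]
 [226.7113545  331.37176503]]
```

View pics/s3.png

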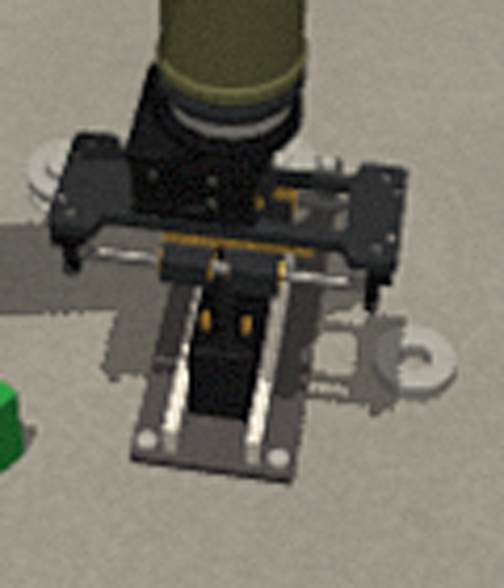

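This view shows the closed fingers at the adaptor's centre, with its studs still in the same place at (206,320) and (247,325). They seem to meet nothing, so I'll test by gripping it across, where the opening will tell whether the block is there.

Run:
```python
from h import *
d=np.load("dock.npy")
bot.move_l(loc(d,[-.0845,0,.12])[0],max_speed=.15)
bot.move_gripper(.085,10)
bot.move_l(loc(d,[-.071,0,.12])[0],max_speed=.1)
print(bot.move_l(loc(d,[-.071,0,.044])[0],max_speed=.08,threshold=8))
bot.hold(.2);o=bot.observe();f0=o["ft_force"];print(local(o["position"]),f0)
bot.move_gripper(.02,8)
o=bot.observe();print(o["clock"],o["width"],o["gripper_force"],o["ft_force"]-f0)
A=bot.capture("side")[170:310,240:360]; cv2.imwrite("pics/s4.png",cv2.resize(A,None,fx=4.2,fy=4.2,interpolation=cv2.INTER_CUBIC))
```

```text
False
[-0.071  -0.0004  0.0445] [ 0.19331974 -0.29693849 -0.53865612]
20.5 0.020089036955975005 0.0 [ 0.81816237 -0.1763283   0.91541561]
```

View pics/s4.png

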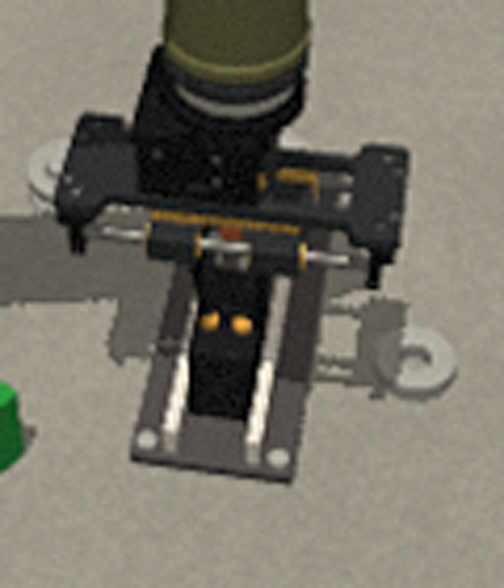

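The fingers closed to 20 mm where a 40 mm block appears to be, with no force. Either the heights are off or the contact is missing. I'll settle it by probing straight down, first on the adaptor's top and then on the plate.

Run:
```python
from h import *
d=np.load("dock.npy")
def st(t):
    o=bot.observe();print(t,round(o["clock"],2),local(o["position"]),o["ft_force"].round(2),round(o["width"],4))
bot.move_l(loc(d,[-.055,0,.1])[0],max_speed=.2)
bot.move_gripper(0,20)
print(bot.move_l(loc(d,[-.055,0,.055])[0],max_speed=.06,threshold=6)); st("adaptor top?")
bot.move_l(loc(d,[-.055,0,.1])[0],max_speed=.2)
bot.move_l(loc(d,[-.125,0,.1])[0],max_speed=.2)
bot.move_l(loc(d,[-.125,0,.03])[0],max_speed=.2)
print(bot.move_l(loc(d,[-.125,0,.004])[0],max_speed=.03,threshold=6)); st("plate?")
A=bot.capture("side")[170:310,240:360]; cv2.imwrite("pics/s5.png",cv2.resize(A,None,fx=4.2,fy=4.2,interpolation=cv2.INTER_CUBIC))
bot.move_l(loc(d,[-.125,0,.1])[0],max_speed=.2)
```

```text
False
adaptor top? 22.57 [-0.0549 -0.0003  0.0553] [ 0.1   0.31 -0.15] 0.0006
False
plate? 24.96 [-0.1249 -0.0002  0.0042] [-0.62  0.47 -0.64] 0.0004
```

View pics/s5.png

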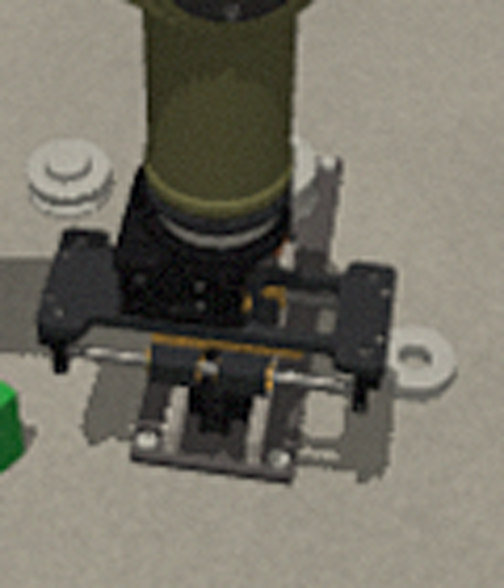

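The fingers' tip appears at (222,433), clearly above the plate although z reads 0.004. So the true tip is higher than reported. I'll measure the offset by probing on down to the plate, gently.

Run:
```python
from h import *
d=np.load("dock.npy")
for z in(.004,.02,.03,.04,.05): print(z,((proj("side",loc(d,[-.125,0,z]))-[240,170]+.5)*4.2).round(0))
bot.move_l(loc(d,[-.125,0,.01])[0],max_speed=.25)
bot.hold(.1)
try: print(bot.move_l(loc(d,[-.125,0,-.05])[0],max_speed=.025,threshold=4))
except bot.MotionError as e: print("err",e)
o=bot.observe();print(round(o["clock"],2),local(o["position"]),o["ft_force"].round(2))
```

```text
0.004 [[216. 454.]]
0.02 [[216. 438.]]
0.03 [[216. 428.]]
0.04 [[216. 417.]]
0.05 [[216. 407.]]
True
27.59 [-0.125   0.     -0.0219] [-0.41  0.67  5.36]
```

Contact at reported z = -0.022 on the 10 mm plate means the true tip is about 32 mm higher than reported. That explains everything: the fingers simply passed over the block and between its studs. I'll correct z by that offset and push.

```bash
echo 'ZO=-.032' >> h.py
python3 - <<'E'
from h import *
d=np.load("dock.npy")
bot.move_l(loc(d,[-.128,0,.044+ZO])[0],max_speed=.1)
bot.hold(.1)
hit=bot.move_l(loc(d,[-.025,0,.044+ZO])[0],max_speed=.035,threshold=6)
o=bot.observe();print(hit,round(o["clock"],2),local(o["position"]),o["ft_force"].round(2))
bot.move_l(loc(d,[local(o["position"])[0]-.006,0,.044+ZO])[0],max_speed=.08)
bot.move_l(loc(d,[local(o["position"])[0]-.006,0,.13+ZO])[0],max_speed=.25)
# plan the cam grasp: y across the bar, q7 for a long clockwise turn
c=loc(d,[.095,0,.053+ZO])[0]
import itertools
for k in range(8):
    q=tooldown(d[2]+np.pi/2+k*np.pi/4); j=bot.ik(c,q); print(k,None if j is None else j.round(2))
print(round(bot.observe()["clock"],2))
E
```

```text
True 30.3 [-0.0451  0.0004  0.0116] [-1.07 -1.05 -0.01]
0 [ 0.69  0.61 -1.04  1.71  0.57  1.16  2.22]
1 [-0.92  0.6   1.07  1.77 -0.58  1.13 -2.43]
2 [ 0.21  0.4  -0.4   1.72  0.18  1.05 -2.22]
3 [ 0.3   0.42 -0.51  1.72  0.23  1.06 -1.47]
4 [ 0.38  0.45 -0.61  1.72  0.29  1.07 -0.72]
5 [ 0.45  0.47 -0.7   1.72  0.34  1.08  0.03]
6 [ 0.53  0.5  -0.81  1.71  0.4   1.1   0.77]
7 [ 0.61  0.55 -0.92  1.71  0.48  1.12  1.5 ]
31.04
```

The adaptor stopped at x = -0.045, inside the window where it meets the pads (-0.048 to -0.042), so the pin is in the mouth. Next I'll grip the cam bar with q7 near its upper end, leaving about 5 rad of clockwise turn, then make a first partial turn.

Run:
```python
from h import *
d=np.load("dock.npy")
bot.move_gripper(.06,30)
j=np.array(bot.ik(loc(d,[.095,0,.11+ZO])[0],tooldown(d[2]+np.pi/2+np.pi-.08)))
j[6]+=np.pi; print(j.round(2)); bot.set_joints(j)
o=bot.observe();print(round(o["clock"],2),local(o["position"]),o["ee_rot"].round(3))
print(bot.move_l(loc(d,[.095,0,.054+ZO])[0],max_speed=.08,threshold=8))
bot.hold(.15)
o=bot.observe();print(round(o["clock"],2),local(o["position"]),o["ft_force"].round(2),o["wrist_torque"].round(3))
bot.move_gripper(.005,50); bot.hold(.15)
o=bot.observe();print(round(o["clock"],2),o["width"],o["gripper_force"],o["ft_force"].round(2),o["wrist_torque"].round(3))
```

```text
[ 0.39  0.38 -0.62  1.67  0.24  1.17  2.37]
34.58 [ 0.0948 -0.0001  0.078 ] [-0.    -0.517  0.856 -0.   ]
False
35.58 [ 0.0953 -0.0005  0.0227] [0.46 0.3  0.79] [ 0.211 -0.057  0.044]
36.58 0.011643670885570107 49.930044282227755 [-5.37  0.41  3.55] [ 0.427  1.114 -0.077]
```

Run:
```python
from h import *
j=np.array(bot.observe()["qpos"]); np.save("j0.npy",j)
for s in(.3,.6,1.0,1.5):
    t=j.copy(); t[6]-=s; bot.set_joints(t)
    o=bot.observe();print(s,round(o["clock"],2),round(j[6]-o["qpos"][6],3),local(o["position"]),o["ft_force"].round(1),o["wrist_torque"].round(3),o["joint_torque"][6].round(3))
```

```text
0.3 36.98 0.297 [0.0951 0.0014 0.0219] [-4.1  0.5  3.9] [ 0.429  0.788 -0.063] -0.068
0.6 37.37 0.595 [0.0953 0.0016 0.0219] [-5.3  1.1  3.3] [ 0.527  0.938 -0.056] -0.028
1.0 37.83 0.994 [0.0956 0.0018 0.0219] [-5.8  1.1  3.1] [ 0.642  0.941 -0.105] 0.02
1.5 38.38 1.494 [0.096  0.0019 0.0219] [-4.4  2.8  4.1] [ 0.7    0.849 -0.046] 0.039
```

Run:
```python
from h import *
d=np.load("dock.npy"); j=np.load("j0.npy")
q=bot.observe()["ee_rot"]; y=R.from_quat(q[[1,2,3,0]]).as_matrix()[:,1]
print("bar angle rel dock", (np.arctan2(y[1],y[0])-d[2]-np.pi/2+np.pi)%(2*np.pi)-np.pi)
A=cv2.resize(bot.capture("side")[170:270,240:360],(600,500),interpolation=cv2.INTER_CUBIC); cv2.imwrite("pics/s6.png",A)
def mean(n=5):
    T=[];F=[];J=[]
    for _ in range(n): bot.hold(.02); o=bot.observe();T.append(o["wrist_torque"]);F.append(o["ft_force"]);J.append(o["joint_torque"][6])
    return np.mean(T,0),np.mean(F,0),np.mean(J)
for s in(1.8,2.0,2.1,2.2):
    t=j.copy(); t[6]-=s; bot.set_joints(t); T,F,J=mean(); o=bot.observe()
    print(s,round(o["clock"],2),round(j[6]-o["qpos"][6],3),F.round(1),T.round(3),J.round(3))
    if abs(T[2]+.06)>.25: break
```

```text
bar angle rel dock -1.5733743202368327
1.8 38.91 1.794 [-4.5  2.8  3. ] [ 0.73   0.673 -0.094] 0.061
2.0 39.3 1.994 [-4.4  3.4  2.4] [ 0.728  0.606 -0.069] 0.051
2.1 39.63 2.094 [-4.   3.1  2.5] [ 0.737  0.551 -0.089] 0.051
2.2 39.97 2.194 [-3.5  3.7  2.2] [ 0.745  0.507 -0.095] 0.051
```

View pics/s6.png

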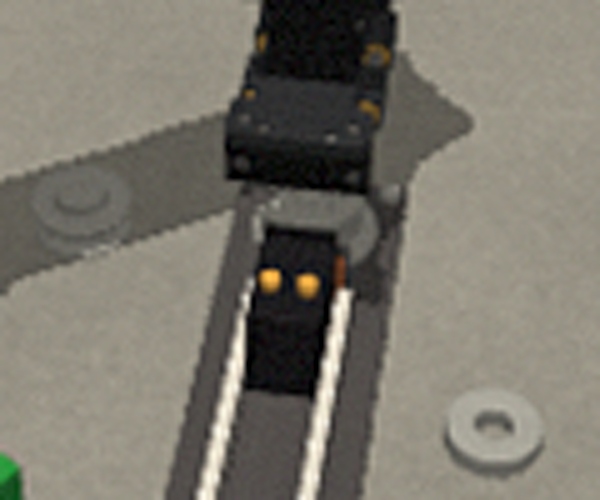

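This view shows the adaptor up against the pads, and the tool orientation confirms the turn is clockwise. Free torque is steady at about 0.085 Nm. I'll go on in small steps until it becomes stiff.

Run:
```python
from h import *
j=np.load("j0.npy"); s=2.2; on=None
while s<3.92:
    s+=.06 if on is None else .04
    t=j.copy(); t[6]-=s; bot.set_joints(t); T=[]
    for _ in range(4): bot.hold(.02); o=bot.observe(); T.append(o["wrist_torque"][2])
    T=abs(np.mean(T)); a=j[6]-o["qpos"][6]
    print(round(a,3),round(T,3),o["ft_force"].round(1),end="; ")
    if on is None and T>.15: on=a-(T-.085)/.8; print("\nonset",on)
    if T>=.48 or (on is not None and a-on>.5) or o["clock"]>62: break
print(o["clock"])
```

```text
2.254 0.069 [-3.4  3.6  2. ]; 2.314 0.091 [-3.1  4.   1.7]; 2.375 0.088 [-3.5  4.3  1.4]; 2.435 0.065 [-3.   5.   1.2]; 2.494 0.04 [-2.8  3.8  1.4]; 2.554 0.034 [-2.1  4.7  1. ]; 2.614 0.057 [-3.   4.2  1.6]; 2.674 0.069 [-2.2  5.3  0.2]; 2.734 0.12 [-1.6  4.4  0.7]; 2.794 0.174 [-2.   4.2 -0.2]; 
onset 2.683068236106841
2.834 0.295 [-0.6  5.1 -0. ]; 2.874 0.307 [-1.4  4.8 -0.1]; 2.914 0.366 [-1.1  5.3 -0.5]; 2.954 0.571 [-0.7  5.1 -0.4]; 44.4
```

Run:
```python
from h import *
j=np.load("j0.npy"); T=[]
def m():
    T=[]
    for _ in range(20): bot.hold(.02); o=bot.observe(); T.append(o["wrist_torque"][2])
    print(j[6]-o["qpos"][6],np.mean(T),np.std(T),o["width"],o["clock"]); return -np.mean(T)
t=j.copy(); s=2.96; k=m()
while k<.46 and s<3.2:
    s+=.03; t[6]=j[6]-s; bot.set_joints(t); k=m()
```

```text
2.9539592187468076 0.5368112861292874 0.02479093941780844 0.012224005874775148 44.7333
2.984231462977231 0.4069749533438145 0.02925062577561056 0.011574795989235935 45.3167
3.013952356289558 0.544623458438517 0.028400122196053684 0.011793903528549058 45.9
3.044866306403163 0.4078626146821736 0.03093740349125106 0.011549587730125117 46.4833
3.074529881502818 0.5640626217958055 0.03693153375652225 0.011624267685532964 47.0667
3.1046416994027393 0.5238035226666644 0.029066797676577907 0.011853783344526341 47.65
3.134327545531126 0.6780384405769289 0.036163496848599395 0.011640756454011822 48.2333
3.1652896804770334 0.500618607585958 0.029699565922877227 0.011490997856180893 48.8167
3.19492540866241 0.6716350490374964 0.026847827986559814 0.01174525888878849 49.4
3.2250124349076534 0.633119657609081 0.03978094357711971 0.011995468240970149 49.9833
```

My loop tested the wrong torque sign, so it went about 0.27 rad further than I meant. By my estimate that is 0.6 to 0.8 rad past onset, still short of the 0.9 limit. I'll let go now so it springs back.

Run:
```python
from h import *
bot.move_gripper(.06)
P=bot.observe()["position"]; bot.move_l(P+[0,0,.09],max_speed=.12); bot.hold(1)
o=bot.observe(); print(o["clock"],o["ft_force"].round(2),o["wrist_torque"].round(3),local(o["position"]))
cv2.imwrite("pics/end.png",bot.capture("side"))
print(bot.close_job())
```

```text
52.925 [ 0.3  -0.83 -0.14] [-0.044  0.025 -0.041] [0.0951 0.0011 0.1119]
the job is handed in; nothing more can be done
None
```

The job is handed in but no verdict came back: the adaptor is on the pads with the pin in the mouth, and the cam was felt clearly stiff and released at about 3.3 rad, but a sign slip in my loop turned it about 0.27 rad further than I meant (my estimate is 0.6–0.8 rad past the start of the climb, over the 0.55 stop mark and under the 0.9 limit), so the final pull is likely in range but unconfirmed.

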